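# Hold the lid's hinge leaf in line with the instrument case's hinge

## Robot

A 6-joint arm with a two-finger parallel gripper is mounted at the origin on the work surface. World frame = base frame: x ahead of the robot, y to its left, z up, the work surface at z = 0. Lengths are in m, angles in rad, forces in N, time in s.
With the tool pointing down it reaches from about 0.35 to 0.775 m from the base axis. Payload 5.5 kg.
Tool frame: the origin (TCP) lies where the fingers leave the gripper's body, on its centre line; the fingertips stand env.tip_reach ahead of it and the grasp point (between the pads) lies 54 mm ahead of it (env.tip_reach is the distance from the TCP to the fingertips, in m); z points along the fingers, y is the line along which they close (so a half turn about z gives the same grasp; the last joint's range is limited). The gripper opens to 85 mm and grips with 20 to 120 N. Pads are 22 mm wide; open, the fingers measure 114 mm over their backs; the gripper's body (76 mm by 85 mm) begins 54 mm behind the grasp point. The pads swing forward as they close: fully open they stand 13 mm farther back than shut.
Start: joints at [-1.325, 0.313, 0.046, 1.304, 0, 1.431], TCP at [0.216, -0.533, 0.304] pointing down, gripper open.
Joint ranges: [-2.76, 2.76], [-0.86, 1.69], [-1.03, 1.26], [-2.2, 2.34], [-1.47, 1.5], [-3.14, 3.14]. Speed limits (rad/s): [2.57, 2.57, 3.14, 3.14, 3.14, 3.14].

## Interface

Orientations are given as a unit quaternion [w, x, y, z].
In Python, from workcell import status, optics, hand_in, env gives the robot as it stands.
- The arm moves only by the shell command python3 -m handwheel 'ROWS' [FORCE]. ROWS is a JSON object whose one key "deltas" holds a list of rows, each a list of 5 numbers: the opening, from -1 (shut) to 1 (fully open), then the shift along the tool's x, y, z in units of 40 mm (1.0 is 40 mm), then the turn about the tool's z in units of 10 degrees (1.0 is 10 degrees). In form: {"deltas": [[jaw, x, y, z, roll], ...]}. A call has 1 to 20 rows; each row shifts and turns the commanded pose from where the row before left it, along the tool's axes as they then stand; what a row does not reach is not made up. A row lasts 1/8 s, in which the tool goes at most 62.5 mm and 10.7 degrees, less where a joint would pass 70% of its speed; a pose out of reach is approached as far as the arm can. A call is refused whole if a number of a shift passes 1 or a number of a turn 1, either way. A call with a gripper value outside its range is refused whole. The fingers move at their own pace and stop on an object; FORCE is the grip in N (left out, the last holds). Time passes only in rows, so rows that do not move let the fingers close. It gives the time, the measured TCP pose, the force, the opening and the grip force at its end, in the units of the state.
- status.get_state(): the state, without advancing time (a new reading comes with each control period).
- optics.read_camera(name): name is "side" or "top" or "wrist"; returns a dict with "frame" (480x640x3 uint8, red, green, blue), "depth" (480x640 float32, m along the optical axis (not along the pixel's ray), 0 where there is no reading), "vfov" (degrees; the focal length in pixels is half the picture's height over the tangent of half this angle, whatever the lens; pixels are square), "cx", "cy" (the principal point, pixels), "origin" and "attitude" of the camera in the world. Camera axes: x right, y down, z forward; pixel columns grow to the right and rows downward; lengths in m; the calibration is good to about 2 mm. A picture is of the moment at which its call begins.
- hand_in(): hands the job in; it is judged then, once.
The state is a dict: "clock": time; "joint_pos": joint angles; "qvel": joint speeds; "tau": joint torques, N m; "tcp_pos": TCP position; "orientation": TCP orientation; "wrist_force": force on the tool from outside, world axes, zero at the start; "ft_torque": the same for the moment, N m; "finger_gap": finger opening in m; "grip_force": force on a finger pad.
Only numpy, scipy, OpenCV 4.12 (cv2) and the standard library are available. Lean on these libraries where they do the work, as an engineer would, in place of code of your own. Each camera call takes 0.05 s, during which the arm holds its last target. There are 200 camera calls.

## Task

The lid of the aluminium instrument case is being refitted. Pick up the loose hinge leaf that has one wide knuckle, turn it so that its knuckle faces the case, and bring that knuckle into the gap between the two knuckles fixed on the case, with the leaf level and pointing away from the case and all three holes in one line, so that the hinge pin could be pushed straight through. Finish while still holding the leaf there in the gripper, not letting go and not leaning it on the case, and leave the spare leaf, the pin and the screwdriver where they lie.

Things in the scene. Friction and masses are not known exactly. Their poses are not given: they have to be found in the camera images.
- hinge_leaf: Loose aluminium leaf to use, about 0.12 kg, flat on the trolley. Plate 60 (x) by 48 (y -22 to +26) by 5 mm; upright grip flange 60 long along x, 10 thick, centred on y = 0, top at z 50. ONE knuckle: tube 18 mm outside, 10 mm hole, 30 long along x, axis at y +45, z +9, top z 18 (a wide-open gripper with fingertips at z 21 clears it). Origin: on the underside below the middle of the flange, z up.
- leaf_bore (a point): Middle of the hole through the hinge leaf's knuckle (x 0, y +45, z +9 mm in the leaf's frame); axes as the leaf's, the hole runs along x.
- case: The open aluminium instrument case, fixed to the trolley, 260 mm (its x) by 200 mm (its y), walls 92 mm high, black foam inside. Origin: centre of the underside, z up. On the outside of its -y wall sits the fixed half of the hinge, whose axis is along the case's x.
- case_bore (a point): On the hinge axis midway between the two fixed knuckles (steel tubes 18 mm outside, 10 mm hole, from 18 to 48 mm either side along x: a gap 36 mm wide, open above, below and outside; nothing in it carries the leaf). At y -115, z +108 mm in the case's frame; axes as the case's, -y away from the case. Wanted: leaf_bore at this point, leaf axes parallel to the case's.
- spare_leaf: Bystander: a spare leaf with the same plate and flange but TWO short knuckles, 12 mm long, at the corners of its +y side. Origin as for the hinge leaf. Leave it alone.
- hinge_pin: Bystander: the steel hinge pin, 6 mm diameter, 100 mm long along its x, with a flat head 18 by 10 mm at its origin end, lying on the trolley top. Leave it alone.
- screwdriver: Bystander: a screwdriver about 170 mm long lying on the trolley top. Leave it alone.
Things that resemble listed ones, but are neither listed nor needed, are in the scene too. Leave any orange look-alike of the hinge_leaf alone.

How it is judged:
By the outcome, as a careful person would: the job done as asked, in the order asked, and still so for the second after the job is handed in, while the arm keeps its last pose, push and grip.
It also fails if it takes over 35 s, if anything falls off the work surface, if the arm or the gripper's body presses on something with over 40 N, if the wrist force passes 120 N, or if a joint passes its speed limit or range.

## Working session

There is one attempt and no reset: what is moved stays moved. The work goes in short steps, Python scripts to look and compute and a shell command to move; the robot and the scene stay as the last step left them, time stands still between calls to the robot, and variables do not carry over. Pictures are saved under pics/ and viewed, at most 10 in all, crops included, and the job is handed in when it is done.

```bash
mkdir -p pics
cat > h.py <<'E'
import numpy as np, cv2
from scipy.spatial.transform import Rotation as R
from workcell import status, optics, env
def q2R(q): return R.from_quat([q[1],q[2],q[3],q[0]]).as_matrix()
def cam(n):
    c=optics.read_camera(n); c['f']=240/np.tan(np.radians(c['vfov'])/2)
    a=np.array(c['attitude']); c['R']=a if a.shape==(3,3) else q2R(a); c['o']=np.array(c['origin']); return c
def save(c,name): cv2.imwrite('pics/'+name,c['frame'][:,:,::-1])
def ray(c,u,v): return c['R']@np.array([(u-c['cx'])/c['f'],(v-c['cy'])/c['f'],1])
def onz(c,u,v,z):
    d=ray(c,u,v); return c['o']+d*(z-c['o'][2])/d[2]
def dep(c):
    v,u=np.mgrid[:480,:640]; d=c['depth']
    P=np.stack([(u-c['cx'])/c['f']*d,(v-c['cy'])/c['f']*d,d],-1)@c['R'].T+c['o']; P[d==0]=np.nan; return P
def proj(c,p):
    q=c['R'].T@(np.array(p)-c['o']); return q[:2]/q[2]*c['f']+[c['cx'],c['cy']]
E
python3 - <<'E'
from h import *
s=status.get_state(); print(s, env.tip_reach)
for n in ['top','side','wrist']:
    c=cam(n); save(c,n+'0.png'); print(n,c['o'],c['R'].round(3).tolist(),c['vfov'],c['cx'],c['cy'],(c['depth']>0).mean(),c.keys())
    np.savez('pics/%s0.npz'%n,**{k:np.array(v) for k,v in c.items()})
E
```

```text
{'clock': 0.0, 'joint_pos': array([-1.32461663e+00,  3.14035728e-01,  4.49735373e-02,  1.30359985e+00,
        1.70758056e-05,  1.43118676e+00]), 'qvel': array([-0.00047894,  0.00155261,  0.00096773, -0.00049369, -0.00051886,
       -0.002305  ]), 'tau': array([ 6.92593658e-04, -4.80623174e+01,  2.98536390e+01,  1.91507471e-02,
       -9.65552954e-05, -2.07581434e-05]), 'tcp_pos': array([ 0.21626338, -0.53237147,  0.30298642]), 'orientation': array([-9.31986832e-04,  9.81453020e-01,  1.91700548e-01, -4.11579982e-05]), 'wrist_force': array([-0.05129855,  0.41530075, -0.06645744]), 'ft_torque': array([ 0.02210582, -0.06918088, -0.04755862]), 'grip_force': 0.0, 'finger_gap': 0.08521929611874769} 0.0726
top [ 0.39025955 -0.08043222  1.07305019] [[0.021, -0.985, 0.17], [-1.0, -0.019, 0.015], [-0.011, -0.171, -0.985]] 42.00264177504626 313.4277578377349 233.9842845830571 0.9961295572916666 dict_keys(['frame', 'depth', 'vfov', 'cx', 'cy', 'origin', 'attitude', 'f', 'R', 'o'])
side [0.32939918 0.53132669 0.75119157] [[-0.939, -0.24, 0.244], [-0.343, 0.663, -0.666], [-0.002, -0.709, -0.705]] 53.646333753245074 315.75357287006466 238.43892777043587 0.995859375 dict_keys(['frame', 'depth', 'vfov', 'cx', 'cy', 'origin', 'attitude', 'f', 'R', 'o'])
wrist [ 0.28143344 -0.50708411  0.37293242] [[0.376, -0.89, -0.258], [-0.927, -0.362, -0.102], [-0.002, 0.277, -0.961]] 65.08947340392585 319.91179246762084 239.06868036308003 0.995986328125 dict_keys(['frame', 'depth', 'vfov', 'cx', 'cy', 'origin', 'attitude', 'f', 'R', 'o'])
```

View pics/top0.png

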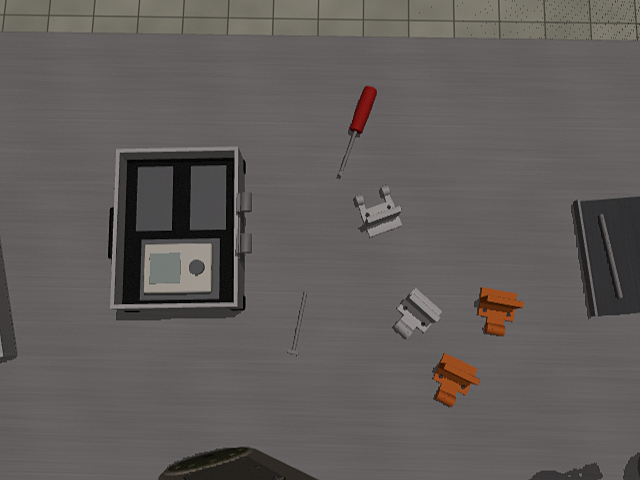

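View pics/side0.png

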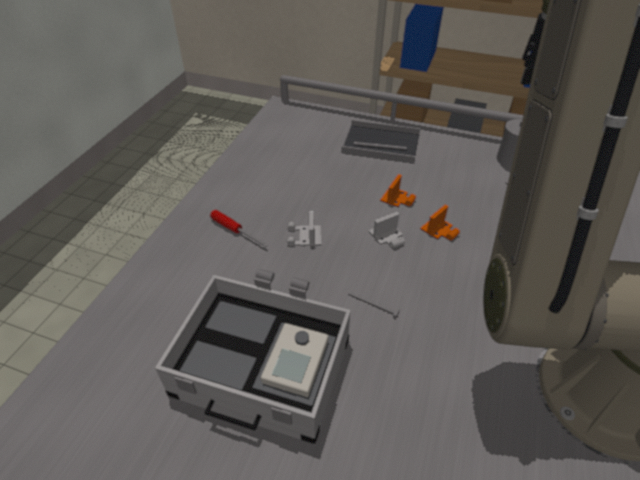

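The top view shows the case at (178,230) with fixed knuckles at (245,202) and (245,243). Leaf candidates are:
- grey (416,313): one wide knuckle at (404,327)
- grey (379,212): two knuckles, so this is the spare
- orange (498,310) and (455,378): look-alikes

I choose (416,313). In the side view it sits at (387,230). Next I check it in a close crop and measure it.

```bash
cat > m.py <<'E'
from h import *
def load(n): 
    z=np.load('pics/%s0.npz'%n); return {k:z[k] for k in z}
if __name__=='__main__':
    t=load('top'); s=load('side'); P=dep(t); S=dep(s)
    print('table z',np.nanmedian(P[330:360,150:250,2]),np.nanmedian(S[250:270,340:380,2]))
    a=cv2.resize(t['frame'][275:350,380:455],(400,400),interpolation=cv2.INTER_CUBIC)
    b=cv2.resize(t['frame'][180:260,210:290],(400,400),interpolation=cv2.INTER_CUBIC)
    cv2.imwrite('pics/crop1.png',np.hstack([a,b])[:,:,::-1])
    for nm,Q,(r0,r1,c0,c1) in [('top',P,(280,345,385,447)),('side',S,(205,255,362,412))]:
        q=Q[r0:r1,c0:c1].reshape(-1,3); q=q[~np.isnan(q[:,0])]
        for lo,hi in [(.040,.06),(.003,.007),(.012,.022)]:
            k=q[(q[:,2]>lo)&(q[:,2]<hi)]
            if len(k)>5:
                rr=cv2.minAreaRect((k[:,:2]*1000).astype(np.float32)); print(nm,lo,len(k),k.mean(0).round(4),'zmed/max',np.median(k[:,2]).round(4),k[:,2].max().round(4),np.round(rr[0],1),np.round(rr[1],1),round(rr[2],1))
    for nm,Q,(r0,r1,c0,c1) in [('top',P,(140,315,100,262)),('side',S,(260,440,150,360))]:
        q=Q[r0:r1,c0:c1].reshape(-1,3); q=q[~np.isnan(q[:,0])]
        for lo,hi in [(.088,.096),(.112,.122)]:
            k=q[(q[:,2]>lo)&(q[:,2]<hi)]
            if len(k)>5:
                rr=cv2.minAreaRect((k[:,:2]*1000).astype(np.float32)); print(nm,lo,len(k),k.mean(0).round(4),np.median(k[:,2]).round(4),k[:,2].max().round(4),np.round(rr[0],1),np.round(rr[1],1),round(rr[2],1))
E
python3 m.py
```

```text
table z -0.00035401059996931217 -0.0009351896785464442
top 0.04 257 [ 0.4504 -0.2477  0.0486] zmed/max 0.0488 0.054 [ 450.7 -247.8] [60.  10.9] 48.4
top 0.003 570 [ 0.4447 -0.2423  0.0046] zmed/max 0.0045 0.007 [ 444.6 -241.6] [107.7 104.3] 1.4
top 0.012 196 [ 0.4218 -0.2229  0.0158] zmed/max 0.0156 0.0219 [ 429.2 -229.1] [55.5 48.7] 49.5
side 0.04 155 [ 0.4498 -0.245   0.0467] zmed/max 0.0477 0.0518 [ 449.5 -246.9] [60.9 13.7] 48.5
side 0.003 217 [ 0.4396 -0.2384  0.0047] zmed/max 0.0047 0.007 [ 446.8 -275.9] [ 88.2 151.5] 8.6
side 0.012 148 [ 0.4321 -0.2295  0.0162] zmed/max 0.0161 0.022 [ 433. -227.] [60.5 57.4] 38.3
top 0.088 2233 [0.5703 0.1627 0.0916] 0.0917 0.096 [570.6 156.1] [261.2 206.7] 2.1
top 0.112 337 [0.5742 0.0404 0.1153] 0.1152 0.1208 [575.   41.2] [96.3 15.9] 2.2
side 0.088 2232 [0.5649 0.1678 0.0908] 0.0908 0.0959 [570.  156.1] [261.  207.6] 2.0
side 0.112 210 [0.5715 0.0427 0.1147] 0.1147 0.1182 [573.5  42.1] [95.6 15. ] 1.7
```

View pics/crop1.png

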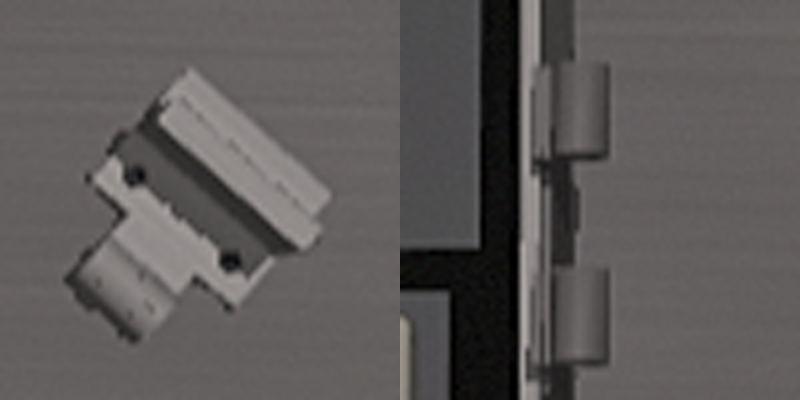

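The crop confirms a single wide knuckle, and the two fixed knuckles are clear. Measurements from both depth views agree:

| Item | Position (m) | Yaw |
|---|---|---|
| Leaf flange | (0.4503, -0.2475), top at about 0.049 | 48.4° |
| Case hinge midpoint | (0.574, 0.0415), knuckle top 0.117 | 2.1° |

I'll roll about -206° so joint 6 ends near 0 instead of at its limit.

```bash
cat >> h.py <<'E'
def go(x,y,z,yaw):
    """print tool-axis shift (units) and roll (deg/10) to TCP target with tool x at world yaw (deg)"""
    s=status.get_state(); Rm=q2R(s['orientation']); d=Rm.T@(np.array([x,y,z])-s['tcp_pos'])/.04
    now=np.degrees(np.arctan2(Rm[1,0],Rm[0,0])); r=-((yaw-now+180)%360-180)/10
    print('tcp',s['tcp_pos'].round(4),'yaw',now.round(2),'tilt',np.degrees(np.arccos(-Rm[2,2])).round(2),'shift',d.round(3),'roll',r.round(3),'F',s['wrist_force'].round(1),'gap',s['finger_gap'].round(4),'grip',s['grip_force'],'j',s['joint_pos'].round(2),'t',s['clock'])
E
python3 -m handwheel '{"deltas":[[0,0,0,0,-1],[0,0,0,0,-1],[0,0,0,0,-1],[0,0,0,0,-1],[0,0,0,0,-1],[0,0,0,0,-1],[0,0,0,0,-1],[0,0,0,0,-1],[0,0,0,0,-1],[0,0,0,0,-1],[0,0,0,0,-1],[0,0,0,0,-1],[0,0,0,0,-1],[0,0,0,0,-1],[0,0,0,0,-1],[0,0,0,0,-1],[0,0,0,0,-1],[0,0,0,0,-1],[0,0,0,0,-1],[0,0,0,0,-1]]}' 30
python3 -c "
from h import *
go(.4503,-.2475,.22,228.4)"
```

```text
clock: 2.65
tcp_pos: [0.2163, -0.5326, 0.3035]
orientation: [0.0, -0.362, 0.932, 0.0]
wrist_force: [0.4, 0.2, -0.7]
finger_gap: 0.0426
grip_force: 0.0Traceback (most recent call last):
  File "<string>", line 3, in <module>
    go(.4503,-.2475,.22,228.4)
    ~~^^^^^^^^^^^^^^^^^^^^^^^^
  File "h.py", line 21, in go
    print('tcp',s['tcp_pos'].round(4),'yaw',now.round(2),'tilt',np.degrees(np.arccos(-Rm[2,2])).round(2),'shift',d.round(3),'roll',r.round(3),'F',s['wrist_force'].round(1),'gap',s['finger_gap'].round(4),'grip',s['grip_force'],'j',s['joint_pos'].round(2),'t',s['clock'])
                                                                                                                                                                                  ^^^^^^^^^^^^^^^^^^^^^
AttributeError: 'float' object has no attribute 'round'
```

```bash
sed -i "s/s\['finger_gap'\].round(4)/round(s['finger_gap'],4)/" h.py
python3 -m handwheel '{"deltas":[[0,0,0,0,-0.63],[0,0,0,0,0]]}'
python3 -c "
from h import *
go(.4503,-.2475,.22,228.4)"
```

```text
clock: 2.9
tcp_pos: [0.2163, -0.5326, 0.3036]
orientation: [0.0, -0.409, 0.912, 0.0]
wrist_force: [-0.6, -0.5, 0.6]
finger_gap: 0.0425
grip_force: 0.0
tcp [ 0.2163 -0.5326  0.3036] yaw -131.67 tilt 0.04 shift [-9.213  0.368  2.093] roll -0.007 F [-0.6 -0.5  0.6] gap 0.0425 grip 0.0 j [-1.32  0.31  0.05  1.3   0.   -2.17] t 2.9
```

```bash
python3 -m handwheel '{"deltas":[[0,-0.6,0,0,0],[0,-1,0,0,0],[0,-1,0,0.1,0],[0,-1,0.1,0.2,0],[0,-1,0.1,0.3,0],[0,-1,0.1,0.3,0],[0,-1,0.07,0.3,0],[0,-1,0,0.3,0],[0,-1,0,0.3,0],[0,-0.6,0,0.3,0],[0,0,0,0,0],[0,0,0,0,0]]}'
python3 - <<'E'
from h import *
go(.4503,-.2475,.095,228.4)
c=cam('wrist'); save(c,'wrist1.png'); Q=dep(c).reshape(-1,3)
Q=Q[~np.isnan(Q[:,0])]; Q=Q[np.hypot(Q[:,0]-.45,Q[:,1]+.2475)<.08]
for lo,hi in [(.044,.055),(.012,.022)]:
    k=Q[(Q[:,2]>lo)&(Q[:,2]<hi)]
    if len(k)>5:
        rr=cv2.minAreaRect((k[:,:2]*1000).astype(np.float32)); print(lo,len(k),k.mean(0).round(4),np.round(rr[0],1),np.round(rr[1],1),rr[2],np.percentile(k[:,2],[5,50,95]))
E
```

```text
clock: 4.4
tcp_pos: [0.4495, -0.2475, 0.2203]
orientation: [-0.0, -0.41, 0.912, -0.0]
wrist_force: [-0.2, -0.5, -0.1]
finger_gap: 0.0424
grip_force: 0.0
tcp [ 0.4495 -0.2475  0.2203] yaw -131.6 tilt 0.02 shift [-0.014 -0.015  3.131] roll 0.0 F [-0.2 -0.5 -0.1] gap 0.0424 grip 0.0 j [-0.66  0.24 -0.27  1.07 -0.   -1.5 ] t 4.4
0.044 1280 [ 0.4494 -0.2519  0.0498] [ 450.2 -251. ] [59.3  9.9] 49.226165771484375 [0.04869085 0.04982993 0.05099781]
0.012 858 [ 0.417  -0.2235  0.0163] [ 428.1 -240.2] [32.4 67.8] 31.479833602905273 [0.01317138 0.0166446  0.01843811]
```

View pics/wrist1.png

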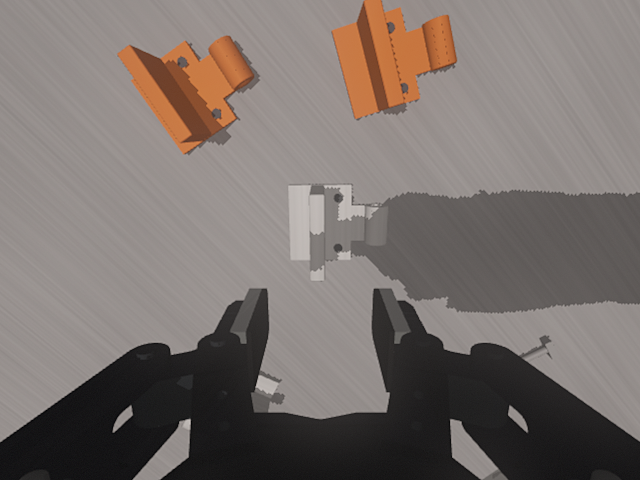

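The wrist view shows the leaf flange upright at (317,232), with its knuckle to the right at (376,225). It is centred between the open fingers and the orange parts are clear. I descend, close and lift slightly.

```bash
python3 -c "
from h import *
go(.4502,-.249,.095,228.6)"
python3 -m handwheel '{"deltas":[[0,0.01,-0.035,0.5,-0.02],[0,0,0,0.8,0],[0,0,0,0.8,0],[0,0,0,0.7,0],[0,0,0,0.33,0],[0,0,0,0,0]]}' 30
python3 -c "
from h import *
go(.4502,-.249,.095,228.6)"
python3 -m handwheel '{"deltas":[[-1,0,0,0,0],[-1,0,0,0,0],[-1,0,0,0,0],[-1,0,0,0,0],[-1,0,0,0,0],[-1,0,0,0,0]]}' 60
python3 -c "
from h import *
go(.4502,-.249,.095,228.6)"
```

```text
tcp [ 0.4494 -0.248   0.2204] yaw -131.64 tilt 0.04 shift [ 0.006 -0.03   3.135] roll -0.024 F [-0.1 -0.5  0.7] gap 0.0423 grip 0.0 j [-0.66  0.24 -0.27  1.07 -0.   -1.5 ] t 4.45
clock: 5.2
tcp_pos: [0.4498, -0.2493, 0.0945]
orientation: [-0.0, -0.411, 0.912, 0.0]
wrist_force: [-0.4, 0.7, -0.2]
finger_gap: 0.0425
grip_force: 0.0
tcp [ 0.4498 -0.2493  0.0945] yaw -131.47 tilt 0.06 shift [-0.012 -0.002 -0.014] roll -0.007 F [-0.4  0.7 -0.2] gap 0.0425 grip 0.0 j [-0.66  0.36 -0.44  0.77 -0.   -1.51] t 5.2
clock: 5.95
tcp_pos: [0.4513, -0.2497, 0.096]
orientation: [0.001, -0.412, 0.911, -0.001]
wrist_force: [0.1, -0.1, 6.7]
finger_gap: 0.009
grip_force: 59.5
tcp [ 0.4513 -0.2497  0.096 ] yaw -131.39 tilt 0.17 shift [0.005 0.031 0.025] roll 0.001 F [ 0.1 -0.1  6.7] gap 0.009 grip 59.46227431297302 j [-0.66  0.36 -0.44  0.77 -0.   -1.51] t 5.95
```

Gripped: gap 9 mm at 59 N, with a light 6.7 N fingertip touch on the plate. I lift and turn the leaf by 46.4°.

```bash
python3 -m handwheel '{"deltas":[[-1,0,0,-0.2,0],[-1,0,0,-0.5,0],[-1,0,0,-0.8,0],[-1,0,0,-0.8,0],[-1,0,0,-0.8,0],[-1,0,0,-0.8,0],[-1,0,0,-0.8,0],[-1,0,0,-0.4,0.5],[-1,0,0,0,1],[-1,0,0,0,1],[-1,0,0,0,1],[-1,0,0,0,0.8],[-1,0,0,0,0.34],[-1,0,0,0,0]]}' 60
python3 -c "
from h import *
go(.5761,-.07,.30,182.1)"
```

```text
clock: 7.7
tcp_pos: [0.4501, -0.2487, 0.2987]
orientation: [-0.0, -0.02, 1.0, 0.0]
wrist_force: [-0.2, 0.5, 0.0]
finger_gap: 0.0086
grip_force: 58.5
tcp [ 0.4501 -0.2487  0.2987] yaw -177.75 tilt 0.04 shift [-3.322  4.34  -0.032] roll 0.015 F [-0.2  0.5  0. ] gap 0.0086 grip 58.5011100769043 j [-0.66  0.2  -0.12  1.25 -0.   -0.7 ] t 7.7
```

```bash
python3 -m handwheel '{"deltas":[[-1,-0.4,0.5,0,0],[-1,-0.6,0.8,0,0],[-1,-0.8,1,0,0],[-1,-0.7,0.9,0.3,0],[-1,-0.5,0.7,0.3,0],[-1,-0.32,0.44,0.3,0],[-1,0,0,0,0],[-1,0,0,0,0]]}' 60
python3 - <<'E'
from h import *
go(.5761,-.0035,.194,182.1)
a=[]
for n in ['top','side','wrist']:
    c=cam(n); np.savez('pics/%s2.npz'%n,**{k:np.array(v) for k,v in c.items()}); a.append(c['frame'])
b=[cv2.resize(a[0][120:360,160:480],(400,300)),cv2.resize(a[1][140:380,200:520],(400,300)),cv2.resize(a[2],(400,300)),cv2.resize(a[2][150:390,160:480],(400,300))]
cv2.imwrite('pics/m2.png',np.vstack([np.hstack(b[:2]),np.hstack(b[2:])])[:,:,::-1])
E
```

```text
clock: 8.7
tcp_pos: [0.5761, -0.0711, 0.2628]
orientation: [-0.0, -0.019, 1.0, -0.0]
wrist_force: [-0.4, 0.2, -0.3]
finger_gap: 0.0087
grip_force: 58.6
tcp [ 0.5761 -0.0711  0.2628] yaw -177.81 tilt 0.04 shift [-0.066  1.688  1.719] roll 0.009 F [-0.4  0.2 -0.3] gap 0.0087 grip 58.605743050575256 j [-0.26  0.34 -0.02  1.21 -0.   -0.3 ] t 8.7
```

View pics/m2.png

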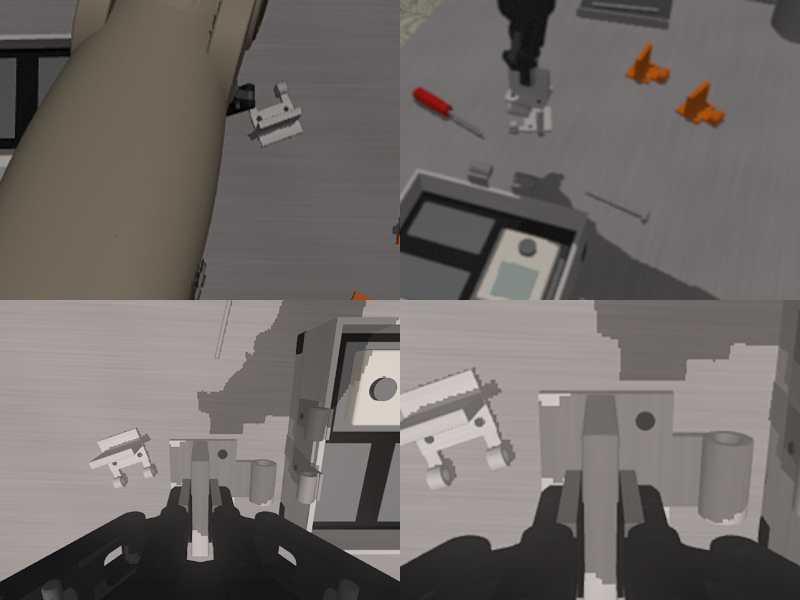

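The leaf is held, with its knuckle facing the case: bottom-right panel, knuckle at (726,475). The wrist camera sees both the leaf knuckle and the fixed ones, so I measure all of them in that one view and cross-check against the side view.

```bash
cat > k.py <<'E'
from h import *
from scipy.optimize import least_squares
yaw=np.radians(2.1)
ex=np.array([np.cos(yaw),np.sin(yaw),0]); ey=np.array([-np.sin(yaw),np.cos(yaw),0])
def circ(k,nm):
    # axis: point (y0,z0) at x=xm with slopes; radius 9 mm, points in case-parallel axes
    x,y,z=k@ex,k@ey,k[:,2]; xm=(x.min()+x.max())/2
    f=lambda p: np.hypot(y-p[0]-p[2]*(x-xm),z-p[1]-p[3]*(x-xm))-.009
    r=least_squares(f,[y.mean(),z.mean()-.006,0,0],loss='soft_l1',f_scale=.001)
    print(nm,len(k),'x range',np.percentile(x,[1,99]).round(4),'axis y,z',r.x[:2].round(4),'slopes deg',np.degrees(r.x[2:]).round(1),'rms',np.sqrt((f(r.x)**2).mean()).round(4)); return r.x
def run(c,s):
    P=dep(c).reshape(-1,3); P=P[~np.isnan(P[:,0])]
    X,Y,Z=P@ex,P@ey,P[:,2]
    tx,ty,tz=s['tcp_pos']@ex,s['tcp_pos']@ey,s['tcp_pos'][2]
    oz=tz-.095
    k=P[(abs(X-tx)<.022)&(abs(Y-ty-.045)<.0105)&(abs(Z-oz-.010)<.013)]
    if len(k)>30: circ(k,'leaf knuckle')
    k=P[(abs(X-tx)<.032)&(Y-ty>-.024)&(Y-ty<.028)&(abs(Y-ty)>.007)&(abs(Z-oz-.005)<.006)]
    if len(k)>30:
        A=np.c_[k@ex-tx,k@ey-ty,np.ones(len(k))]; a=np.linalg.lstsq(A,k[:,2],rcond=None)[0]; print('plate',len(k),'top z at tcp',a[2].round(4),'slopes deg',np.degrees(a[:2]).round(2),'y edges',np.percentile(k@ey-ty,[1,99]).round(4),'x edges',np.percentile(k@ex-tx,[1,99]).round(4))
    k=P[(abs(X-tx)<.035)&(abs(Y-ty)<.008)&(abs(Z-oz-.05)<.004)]
    if len(k)>30:
        rr=cv2.minAreaRect((k[:,:2]*1000).astype(np.float32)); print('flange top',len(k),np.median(k[:,2]).round(4),np.round(rr[0],1),np.round(rr[1],1),rr[2])
    hx,hy=np.array([.5745,.0413,0])@ex,np.array([.5745,.0413,0])@ey
    for sg in (-1,1):
        k=P[(abs(X-hx-sg*.033)<.020)&(abs(Y-hy)<.0105)&(Z>.102)&(Z<.122)]
        if len(k)>30: circ(k,'fixed %+d'%sg)
    print('tcp in case axes',tx.round(4),ty.round(4),tz.round(4))
E
python3 - <<'E'
from k import *
s=status.get_state()
for n in ['wrist2','side2','top0','side0']:
    z=np.load('pics/%s.npz'%n); c={k:z[k] for k in z}; print('==',n); run(c,s)
E
```

```text
== wrist2
leaf knuckle 3064 x range [0.5574 0.5868] axis y,z [-0.0488  0.1759] slopes deg [ 0.4 -0.8] rms 0.0012
plate 5820 top z at tcp 0.1721 slopes deg [0.48 0.07] y edges [-0.0228  0.0275] x edges [-0.0307  0.0124]
flange top 4530 0.217 [575.4 -72.6] [15.8 60.8] 86.05228424072266
fixed -1 1687 x range [0.5277 0.5571] axis y,z [0.0186 0.1079] slopes deg [ 0.2 -0.3] rms 0.0013
fixed +1 1472 x range [0.5934 0.623 ] axis y,z [0.0186 0.108 ] slopes deg [ 0.7 -0.8] rms 0.0016
tcp in case axes 0.5732 -0.0925 0.2633
== side2
leaf knuckle 167 x range [0.5571 0.5864] axis y,z [-0.0467  0.1748] slopes deg [ 0.1 -1.2] rms 0.0015
plate 297 top z at tcp 0.1716 slopes deg [ 0.58 -1.95] y edges [-0.0178  0.0278] x edges [-0.0313  0.0278]
flange top 55 0.2158 [555.7 -71.4] [11.8 22.2] 88.58331298828125
fixed -1 179 x range [0.5271 0.5568] axis y,z [0.0197 0.1068] slopes deg [ 0.7 -1.3] rms 0.0014
fixed +1 177 x range [0.593  0.6228] axis y,z [0.0196 0.1068] slopes deg [ 0.2 -0.9] rms 0.0016
tcp in case axes 0.5732 -0.0925 0.2633
== top0
fixed -1 252 x range [0.5279 0.5566] axis y,z [0.0202 0.1071] slopes deg [0.2 0.6] rms 0.0016
fixed +1 259 x range [0.5936 0.6234] axis y,z [0.0203 0.1077] slopes deg [ 0.6 -0.5] rms 0.0015
tcp in case axes 0.5732 -0.0925 0.2633
== side0
fixed -1 180 x range [0.527  0.5568] axis y,z [0.0197 0.1068] slopes deg [-1.7  2. ] rms 0.0015
fixed +1 176 x range [0.5929 0.6225] axis y,z [0.0198 0.1066] slopes deg [-2.3  0.8] rms 0.0015
tcp in case axes 0.5732 -0.0925 0.2633
```

The two cameras agree on the remaining move in case axes: dx +3.2 mm, dy +67 mm, dz -68 mm. I'll align in x, descend outside the case, come in to 25 mm short and re-measure.

```bash
python3 -m handwheel '{"deltas":[[-1,-0.08,0,0.3,0],[-1,0,0,0.5,0],[-1,0,0,0.5,0],[-1,0,0,0.3,0],[-1,0,0.2,0.1,0],[-1,0,0.4,0,0],[-1,0,0.3,0,0],[-1,0,0.15,0,0],[-1,0,0,0,0],[-1,0,0,0,0]]}' 60
python3 - <<'E'
from k import *
s=status.get_state()
for n in ['wrist','side']:
    c=cam(n); print('==',n); run(c,s)
go(.5,0,.2,182.1)
E
```

```text
clock: 10.1
tcp_pos: [0.5781, -0.0284, 0.1949]
orientation: [0.0, -0.019, 1.0, -0.0]
wrist_force: [0.2, 0.1, -1.8]
finger_gap: 0.0089
grip_force: 58.6
== wrist
leaf knuckle 3066 x range [0.5609 0.5903] axis y,z [-0.0058  0.1075] slopes deg [ 0.7 -0.7] rms 0.0012
plate 5826 top z at tcp 0.1037 slopes deg [0.52 0.06] y edges [-0.0228  0.0275] x edges [-0.0307  0.0123]
flange top 4517 0.1486 [577.3 -27.9] [60.5 16. ] 4.756681442260742
fixed -1 3427 x range [0.5276 0.5571] axis y,z [0.0186 0.1079] slopes deg [ 0.4 -0.3] rms 0.0013
fixed +1 1562 x range [0.593  0.6136] axis y,z [0.0195 0.1074] slopes deg [ 6.3 -7.3] rms 0.002
tcp in case axes 0.5767 -0.0496 0.1949
== side
leaf knuckle 168 x range [0.5604 0.5899] axis y,z [-0.0038  0.1066] slopes deg [-0.6 -2.3] rms 0.0014
plate 315 top z at tcp 0.1033 slopes deg [ 0.44 -1.84] y edges [-0.0179  0.0277] x edges [-0.031   0.0284]
flange top 61 0.1479 [557.3 -28.3] [22.5 12.5] 1.180850625038147
fixed -1 182 x range [0.527  0.5565] axis y,z [0.0198 0.1068] slopes deg [-0.4 -0.8] rms 0.0015
fixed +1 175 x range [0.5932 0.6227] axis y,z [0.0197 0.1068] slopes deg [-0.  -1.2] rms 0.0016
tcp in case axes 0.5767 -0.0496 0.1949
tcp [ 0.5781 -0.0286  0.1947] yaw -177.82 tilt 0.01 shift [ 1.923  0.789 -0.132] roll 0.008 F [-0.6 -0.1 -1.8] gap 0.009 grip 58.62442374229431 j [-0.19  0.37 -0.14  1.06 -0.   -0.23] t 10.2
```

```bash
python3 -m handwheel '{"deltas":[[-1,0.01,0.1,-0.01,0],[-1,0,0.15,0,0],[-1,0,0.15,0,0],[-1,0,0.12,0,0],[-1,0,0.08,0,0],[-1,0,0,0,0],[-1,0,0,0,0],[-1,0,0,0,0]]}' 60
python3 - <<'E'
from k import *
s=status.get_state()
a=[]
for n in ['wrist','side']:
    c=cam(n); print('==',n); run(c,s); a.append(c['frame'])
cv2.imwrite('pics/m3.png',np.hstack([cv2.resize(a[0][150:390,240:560],(400,300)),cv2.resize(a[1][200:320,200:360],(400,300))])[:,:,::-1])
go(.5,0,.2,182.1)
E
```

```text
clock: 11.2
tcp_pos: [0.5767, -0.0045, 0.1951]
orientation: [0.0, -0.019, 1.0, -0.0]
wrist_force: [-0.7, 0.5, -0.8]
finger_gap: 0.0087
grip_force: 58.6
== wrist
leaf knuckle 3809 x range [0.5545 0.5976] axis y,z [0.0182 0.1077] slopes deg [ 0.4 -0.2] rms 0.0012
plate 5822 top z at tcp 0.1039 slopes deg [0.39 0.14] y edges [-0.0228  0.0275] x edges [-0.0307  0.0122]
flange top 4526 0.1488 [575.9  -5. ] [15.9 60.5] 89.3255844116211
fixed -1 3913 x range [0.5276 0.5624] axis y,z [0.0184 0.1078] slopes deg [-0.2 -0.4] rms 0.0014
fixed +1 719 x range [0.5888 0.6008] axis y,z [0.0193 0.1088] slopes deg [ 9.6 23.6] rms 0.0017
tcp in case axes 0.5761 -0.0256 0.1951
== side
leaf knuckle 229 x range [0.5544 0.5974] axis y,z [0.0201 0.1069] slopes deg [0.3 0.1] rms 0.0016
plate 328 top z at tcp 0.1033 slopes deg [ 0.29 -1.18] y edges [-0.0184  0.0276] x edges [-0.0311  0.0283]
flange top 65 0.1478 [557.1  -4.6] [13.3 23.5] 84.29602813720703
fixed -1 208 x range [0.527  0.5618] axis y,z [0.0201 0.1068] slopes deg [ 1.6 -0.6] rms 0.0017
fixed +1 177 x range [0.5896 0.6227] axis y,z [0.0199 0.1066] slopes deg [-0.   0.6] rms 0.0013
tcp in case axes 0.5761 -0.0256 0.1951
tcp [ 0.5767 -0.0045  0.1951] yaw -177.81 tilt 0.01 shift [ 1.911  0.186 -0.123] roll 0.009 F [ 0.7  0.5 -1.5] gap 0.0088 grip 58.62508714199066 j [-0.15  0.37 -0.15  1.06 -0.   -0.19] t 11.3
```

View pics/m3.png

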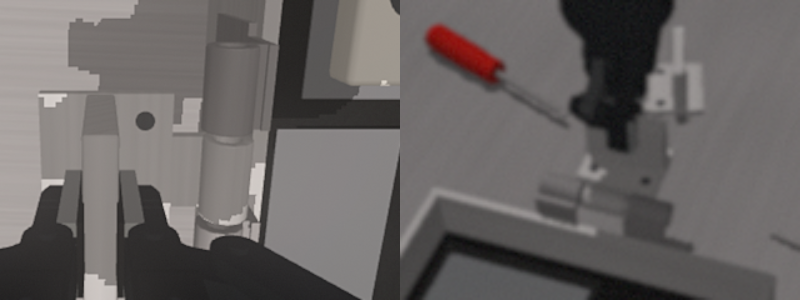

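The wrist view at left shows the leaf knuckle at (226,175) between the fixed ones at (230,90) and (218,240), all in one line. The side view at right agrees. Residuals are about 0.4 mm, there is no contact force, and the leaf is level. I hand in.

```bash
python3 -c "
from workcell import hand_in
print(hand_in())"
```

```text
the job is handed in; nothing more can be done
None
```

I handed in at about 11.3 s with the one-knuckle leaf still in the gripper, level and pointing away from the case, its knuckle centred in the hinge gap with the holes in line to about 0.4 mm by camera and no sign of contact; the spare leaf, pin and screwdriver were not touched.

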